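# Fill the display burn-in row and set the dimmer

### The arm

A 6-joint arm with a two-finger parallel gripper is mounted at the origin on the work surface. World frame = base frame: x ahead of the robot, y to its left, z up, the work surface at z = 0. Lengths are in m, angles in rad, forces in N, time in s.
With the tool pointing down it reaches from about 0.425 to 0.95 m from the base axis. Payload 3.5 kg.
Tool frame: the origin (TCP) lies at the very end of the fingers, on their centre line; the grasp point (between the pads) lies 19 mm behind it; z points along the fingers, y is the line along which they close (so a half turn about z gives the same grasp; the last joint's range is limited). The gripper opens to 85 mm and grips with 20 to 120 N. Pads are 22 mm wide; open, the fingers measure 114 mm over their backs; the gripper's body (76 mm by 85 mm) begins 54 mm behind the grasp point. The pads swing forward as they close: fully open they stand 13 mm farther back than shut.
Start: joints at [-0.15, 0.286, 1.577, -0, 1.279, -0.15], TCP at [0.675, 0, 0.198] pointing down, gripper open.
Joint ranges: [-2.77, 2.77], [-0.9, 2.22], [0.21, 2.48], [-1.53, 4.67], [0.24, 2.81], [-2.84, 2.84]. Speed limits (rad/s): [2.79, 2.79, 3.14, 3.14, 3.14, 3.14].

### API

Orientations are given as a unit quaternion [x, y, z, w].
In Python, from bench import * gives the robot as it stands. The module is installed in compiled form; this text tells all that it offers.
- The arm moves only by the shell command python3 -m jog 'ROWS'. ROWS is JSON, a list of rows, each a list of 3 entries, a list of its own where there are three numbers: the shift along the world's x, y, z normalised to -1 to 1, where 1 is 0.025 m, then the turn, a rotation vector about the world's x, y, z normalised to -1 to 1, where 1 is 8 degrees, then the opening, from -1 (shut) to 1 (fully open). A call has 1 to 8 rows; each row shifts and turns the commanded pose from where the row before left it; what a row does not reach is not made up. A row lasts 1/8 s, in which the tool goes at most 62.5 mm and 10.7 degrees, less where a joint would pass 70% of its speed; a pose out of reach is approached as far as the arm can. A call with a number of a shift or a turn outside -1 to 1 is refused whole. A call with a gripper value outside its range is refused whole. The fingers move at their own pace and stop on an object; the grip force is fixed at half the most. Time passes only in rows, so rows that do not move let the fingers close. It gives the time, the measured TCP pose, the force, the opening and the grip force at its end, in the units of the state.
- read_state(): the state, without advancing time (a new reading comes with each control period).
- snapshot(name): name is "scene" or "side" or "wrist"; returns the picture (400x640x3 uint8, blue, green, red); there is no depth.
- calibration(name): a dict with "fx", "fy", "cx", "cy" (pixels), "R" (3x3) and "t" (3): a world point X has camera coordinates R X + t. Camera axes: x right, y down, z forward; pixel columns grow to the right and rows downward; lengths in m; the calibration is good to about 2 mm. A picture is of the moment at which its call begins: read the wrist's pose just before it. calibration takes no time and is no camera call; for the wrist camera it gives the pose at the moment of the call.
- job_done(): hands the job in; it is judged then, once.
Trained networks look in the newest picture that a camera, given by its name, has taken for a name from the list of things; names that differ only in an ending like _2 or _b are one class to them, and where a whole thing is asked for, a point or a joint stands for the part that bears it (a point fixed in the world has none). Each returns a list of dicts, best first, with "score" (0 to 1); they miss things now and then, are a little off and sometimes report something else, mostly with a low value. They report only what shows in the picture. A call takes as long as a camera call. They do not tell look-alikes from the thing itself.
- trace(target, camera): "pixels" (400x640 bool, what is visible of it) and "rect" ([left, top, right, bottom] in pixels, round what is visible of it).
The state is a dict: "time": time; "qpos": joint angles; "joint_vel": joint speeds; "joint_efforts": joint torques, N m; "position": TCP position; "ee_rot": TCP orientation; "contact_force": force on the tool from outside, world axes, zero at the start; "ft_torque": the same for the moment, N m; "width": finger opening in m; "finger_force": force on a finger pad.
Only numpy, scipy, OpenCV 4.12 (cv2) and the standard library are available. Lean on these libraries where they do the work, as an engineer would, in place of code of your own. Each camera call takes 0.05 s, during which the arm holds its last target. There are 200 camera calls.

### The job

Put the display module from the mat and the one from the clear tray onto the two yellow vacant places on the burn-in shelf, so that all four lie screen up side by side in one straight, evenly spaced row with their ends in line and their orange connectors pointing away from the robot; leave the two already there where they are. Then set the red-balled dimmer lever on the control box upright, at the green marks, and let go. Do not disturb the tape roll, the power adapter or the marker.

Things in the scene. Friction and masses are not known exactly. Their poses are not given: they have to be found in the camera images.
- mat_module: Loose display module on the green mat: white plastic box 60 long (x) x 40 wide (y) x 30 high (z), about 120 g, dark screen on top and an orange connector strip on top at its +x end; origin: centre of its underside; all four modules are alike. All sides free.
- tray_module: Loose display module in the clear tray: white plastic box 60 long (x) x 40 wide (y) x 30 high (z), about 120 g, dark screen on top and an orange connector strip on top at its +x end; origin: centre of its underside; all four modules are alike. Its two ends (+x, -x) stand 2 mm from the tray's end walls, which rise 4 mm above its top, so in the tray only its long sides (40 mm apart) can be gripped.
- mat_module_conn (a point): Centre of mat_module's orange connector strip, on its top, 22.5 mm along its +x from the centre.
- tray_module_conn (a point): Centre of tray_module's orange connector strip, on its top, 22.5 mm along its +x from the centre.
- row_module_a: Display module already in the row on the shelf (same make): white plastic box 60 long (x) x 40 wide (y) x 30 high (z), about 120 g, dark screen on top and an orange connector strip on top at its +x end; origin: centre of its underside; all four modules are alike. Loose; stays where it is.
- row_module_b: The other display module already in the row: white plastic box 60 long (x) x 40 wide (y) x 30 high (z), about 120 g, dark screen on top and an orange connector strip on top at its +x end; origin: centre of its underside; all four modules are alike. Loose; stays where it is.
- vacant_a: Vacant place of the row: flat yellow sticker 56 (x) x 36 (y) on the shelf board, no thickness to feel; origin at the board's surface, where the middle of a module's underside belongs; x = the way the connectors point, y = along the row. The four places are 46 apart, so a module there has only 6 mm to its neighbours: no room for a finger between, but its ends are free.
- vacant_b: The other vacant place: the same yellow sticker, same axes.
- shelf: Burn-in shelf, fixed: low blue board 110 deep (x) x 240 long (y), its top 80 above the table, on dark legs, open all round, no lip; origin under its centre at table height; +x = away from the robot. The row of four places runs along y at x = 0, y = -69, -23, 23, 69.
- tray: Clear plastic tray, fixed: 100 (x) x 150 (y), floor 4 thick; two end walls 14 thick across x at 32 to 46 from the middle, tops 38 above the table; low 10 mm rims at y = +-73; origin: centre of its underside. The module lies in its middle along x.
- control_box: Black control box, fixed: 130 (x) x 100 (y) x 45 high, with a grey half drum of radius 32 across its top that has white ticks and, at its very top, green marks; origin: centre of its underside. The lever swings in its x-z plane.
- dimmer (a joint): Backlight dimmer lever, angle in rad: 0 = upright, on the green marks; positive leans to the box's +x, negative to its -x (towards the robot); range -0.8 to 0.8. It stays where it is left (friction 0.06 N m, under 1 N at the ball), no spring.
- dimmer_tip (a point): Centre of the lever's red ball, diameter 24, on a steel rod 8 thick, 85 from the hinge.
- dimmer_hinge (a point): Point on the lever's hinge axis (which runs along the box's y), 45 above the table.
- tape_roll: Bystander: blue tape roll lying flat, 76 diameter, 19 high; origin under its centre.
- power_adapter: Bystander: black power adapter 90 x 50 x 32; origin under its centre.
- marker: Bystander: white marker with a black cap, 140 long (x), 12 thick; origin under its middle.
Not all that is in view belongs to the job. Leave any brown or purple look-alike of the mat_module alone. Leave any brown look-alike of the row_module_a alone.

How it is judged:
By the outcome, as a careful person would: the job done as asked, in the order asked, and still so for the second after the job is handed in, with the robot touching nothing.
It also fails if it takes over 72 s, if anything falls off the work surface, if the arm or the gripper's body presses on something with over 40 N, if the wrist force passes 120 N, or if a joint passes its speed limit or range.

## Working session

There is one attempt and no reset: what is moved stays moved. The work goes in short steps, Python scripts to look and compute and a shell command to move; the robot and the scene stay as the last step left them, time stands still between calls to the robot, and variables do not carry over. Pictures are saved under pics/ and viewed, at most 10 in all, crops included, and the job is handed in when it is done.

```bash
mkdir -p pics; python3 - <<'E'
from bench import *
import cv2,numpy as np
a=snapshot("scene");b=snapshot("side")
cv2.imwrite("pics/scene.png",a);cv2.imwrite("pics/side.png",b)
for n in("scene","side","wrist"):
    c=calibration(n);print(n,c["fx"],c["cx"],c["cy"],np.round(c["R"],3).tolist(),np.round(c["t"],3).tolist())
s=read_state();print(s["time"],s["position"],s["ee_rot"],s["width"])
E
```

```text
scene 506.7861484474491 324.0746236275937 199.01228517701853 [[0.516, 0.856, -0.02], [0.603, -0.379, -0.702], [-0.609, 0.35, -0.712]] [-0.248, -0.242, 1.549]
side 444.2385417752487 316.4391885619893 195.066603679333 [[0.978, -0.208, -0.017], [-0.17, -0.745, -0.645], [0.121, 0.633, -0.764]] [-0.511, 0.13, 1.262]
wrist 275.48833315897 321.4318227146942 201.10933239898824 [[1.0, 0.001, -0.002], [0.002, -0.965, 0.261], [-0.002, -0.261, -0.965]] [-0.674, -0.036, 0.378]
0.1 [6.74334408e-01 1.15306500e-04 1.96961817e-01] [ 7.07109726e-01  7.07103004e-01 -6.49301519e-04 -8.68897784e-04] 0.08558120080907641
```

View pics/scene.png

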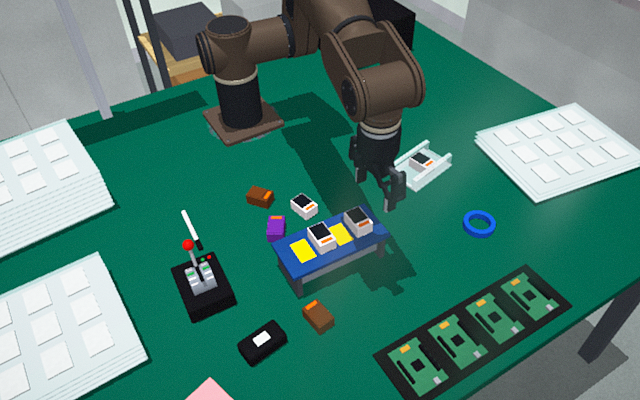

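View pics/side.png

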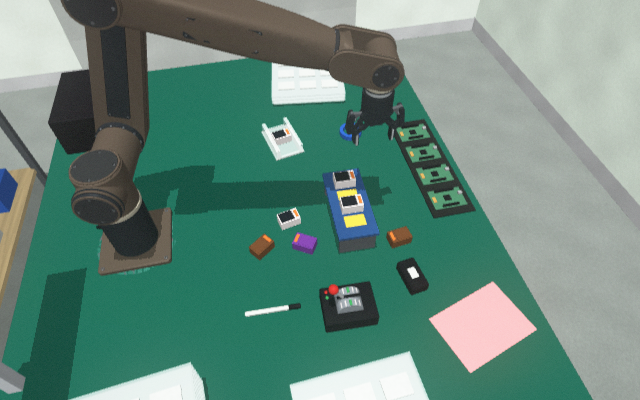

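Mat-module candidates in the scene picture: white (304,206), brown (260,196), purple (276,228), brown (318,316). I choose the white one. The tray module is at (423,160), the row modules at (321,236) and (358,220), the yellow places at (303,250) and (341,234), and the lever ball at (188,244), leaning towards the robot.

```bash
cat > h.py <<'E'
from bench import *
import cv2,numpy as np
from scipy.optimize import minimize
from scipy.spatial.transform import Rotation as Ro
def proj(c,X):
    p=np.atleast_2d(X)@np.array(c["R"]).T+np.array(c["t"])
    return np.c_[c["fx"]*p[:,0]/p[:,2]+c["cx"],c["fy"]*p[:,1]/p[:,2]+c["cy"]]
def back(c,uv,z):
    uv=np.atleast_2d(uv);d=np.c_[(uv[:,0]-c["cx"])/c["fx"],(uv[:,1]-c["cy"])/c["fy"],np.ones(len(uv))]@np.array(c["R"])
    o=-np.array(c["R"]).T@np.array(c["t"]);return o+d*((z-o[2])/d[:,2])[:,None]
def box(x,y,yaw,z,l=.06,w=.04,h=.03):
    P=np.array([[a*l/2,b*w/2,k] for a in(-1,1) for b in(-1,1) for k in((0,h) if h else (0,))])
    c,s=np.cos(yaw),np.sin(yaw)
    return np.c_[x+c*P[:,0]-s*P[:,1],y+s*P[:,0]+c*P[:,1],z+P[:,2]]
def raster(c,P):
    m=np.zeros((400,640),np.uint8);h=cv2.convexHull(proj(c,P).astype(np.float32))
    cv2.fillConvexPoly(m,np.round(h*16).astype(np.int32),1,cv2.LINE_AA,4);return m
def soft(c,P):
    h=cv2.convexHull(proj(c,P).astype(np.float32));o=h.reshape(-1,2)
    x0,y0=np.floor(o.min(0)-4);x1,y1=np.ceil(o.max(0)+4);S=8
    W,H=int(x1-x0),int(y1-y0);m=np.zeros((H*S,W*S),np.uint8)
    cv2.fillConvexPoly(m,np.round(((o-[x0,y0]+.5)*S-.5)*16).astype(np.int32),255,cv2.LINE_AA,4)
    m=cv2.resize(m,(W,H),interpolation=cv2.INTER_AREA)/255.
    M=np.zeros((400,640));a,b=max(0,int(y0)),max(0,int(x0));e,f=min(400,int(y1)),min(640,int(x1))
    if e>a and f>b: M[a:e,b:f]=m[a-int(y0):e-int(y0),b-int(x0):f-int(x0)]
    return M
def fit(obs,z,p0,dims=(.06,.04,.03)):
    """obs: list of (calib, mask)"""
    def cost(p):
        P=box(*p,z,*dims);return sum(np.abs(soft(c,P)-m).sum()/m.sum() for c,m in obs)
    best=None
    for dy in(-.2,0,.2):
        sx=np.array([p0]+[np.add(p0,d) for d in([.01,0,dy],[0,.01,-dy+.1],[-.005,-.005,.15+dy])])
        r=minimize(cost,p0,method="Nelder-Mead",options=dict(initial_simplex=sx,xatol=1e-4,fatol=1e-4,maxiter=150))
        if best is None or r.fun<best.fun:best=r
        p0=best.x
    return best.x,best.fun
def orange(img):
    h=cv2.cvtColor(img,cv2.COLOR_BGR2HSV);return cv2.inRange(h,(5,140,120),(20,255,255))>0
E
python3 - <<'E'
from h import *
for n in("scene","side"):
    im=snapshot(n);c=calibration(n)
    print(n)
    for t,z in(("mat_module",.03),("vacant_a",.08),("tray_module",.034),("row_module_a",.11),("dimmer_tip",.12),("control_box",.03),("tape_roll",.01),("power_adapter",.016),("marker",.006),("shelf",.08),("tray",.02)):
        if t in("tray_module","row_module_a"):continue
        for d in trace(t,n):
            if d["score"]<.3:continue
            m=d["pixels"];v,u=np.nonzero(m);b=back(c,[u.mean(),v.mean()],z)[0]
            print(t,round(d["score"],2),m.sum(),np.round([u.mean(),v.mean()]),np.round(b,3),orange(im)[m].sum())
E
```

```text
scene
mat_module 0.8 472 [304. 206.] [ 0.443 -0.034  0.03 ] 18
mat_module 0.8 464 [260. 197.] [ 0.358 -0.113  0.03 ] 202
mat_module 0.62 447 [276. 228.] [ 0.471 -0.126  0.03 ] 24
vacant_a 0.78 292 [341. 234.] [ 0.604 -0.03   0.08 ] 0
vacant_a 0.56 332 [303. 251.] [ 0.601 -0.122  0.08 ] 0
dimmer_tip 0.62 644 [322. 238.] [ 0.62  -0.087  0.12 ] 27
control_box 0.62 3081 [203. 285.] [ 0.532 -0.334  0.03 ] 3
control_box 0.58 340 [303. 251.] [ 0.564 -0.105  0.03 ] 0
tape_roll 0.79 535 [478. 224.] [0.702 0.301 0.01 ] 0
tape_roll 0.3 2990 [203. 285.] [ 0.517 -0.332  0.01 ] 3
power_adapter 0.56 1379 [262. 343.] [ 0.714 -0.284  0.016] 0
marker 0.49 232 [192. 230.] [ 0.347 -0.294  0.006] 0
shelf 0.63 3681 [328. 252.] [ 0.63  -0.079  0.08 ] 0
tray 0.97 1327 [423. 167.] [0.476 0.311 0.02 ] 0
side
mat_module 0.92 336 [288. 219.] [ 0.431 -0.042  0.03 ] 13
mat_module 0.87 417 [304. 243.] [ 0.46  -0.133  0.03 ] 20
mat_module 0.75 410 [262. 247.] [ 0.345 -0.119  0.03 ] 220
mat_module 0.68 252 [274. 310.] [ 0.351 -0.308  0.03 ] 0
vacant_a 0.77 197 [355. 221.] [ 0.603 -0.126  0.08 ] 0
control_box 0.68 2434 [348. 307.] [ 0.53  -0.341  0.03 ] 0
tape_roll 0.58 101 [344. 134.] [0.682 0.289 0.01 ] 0
power_adapter 0.93 688 [412. 276.] [ 0.715 -0.287  0.016] 0
marker 0.66 265 [272. 310.] [ 0.347 -0.296  0.006] 0
shelf 0.68 2145 [351. 217.] [ 0.596 -0.11   0.08 ] 0
tray 0.85 774 [282. 141.] [0.468 0.292 0.02 ] 0
```

```bash
cat > look.py <<'E'
import sys
from h import *
c=calibration("wrist");im=snapshot("wrist");n=sys.argv[1]
cv2.imwrite(f"pics/{n}.png",im)
print(read_state()["time"],np.round(read_state()["position"],4))
for t,z in [a.split(":") for a in sys.argv[2:]]:
    z=float(z)
    for d in trace(t,"wrist"):
        if d["score"]<.3:continue
        m=d["pixels"];v,u=np.nonzero(m)
        top=z+(.03 if "module" in t else 0);b=back(c,[u.mean(),v.mean()],top-.008)[0]
        o=orange(im)&cv2.dilate(m.astype(np.uint8),np.ones((9,9))).astype(bool);yaw=0
        s=""
        if o.sum()>5 and "module" in t:
            vv,uu=np.nonzero(o);q=back(c,[uu.mean(),vv.mean()],top)[0];yaw=np.arctan2(q[1]-b[1],q[0]-b[0]);s=f"conn {np.round(q,3)} {o.sum()}"
        p,f=fit([(c,m.astype(float))],z,[b[0],b[1],yaw],(.06,.04,.03) if "module" in t else (.056,.036,0))
        print(t,round(d["score"],2),m.sum(),np.round([u.mean(),v.mean()]),"fit",np.round(p,4),"cost",round(f,3),s,"V",int(cv2.cvtColor(im,cv2.COLOR_BGR2HSV)[m][:,2].mean()))
E
python3 look.py w0 row_module_a:.08 vacant_a:.08
python3 -m jog '[[[-1,-0.15,0],[0,0,0],1],[[-1,-0.15,0],[0,0,0],1],[[-1,-0.15,0],[0,0,0],1],[[-1,-0.15,0],[0,0,0],1],[[-1,-0.15,0],[0,0,0],1],[[-1,-0.15,0],[0,0,0],1],[[-1,-0.15,0],[0,0,0],1],[[-1,-0.15,0],[0,0,0],1]]'
python3 -m jog '[[[-1,-0.15,0],[0,0,0],1],[[0,0,0],[0,0,0],1]]'
python3 look.py w1 mat_module:0 row_module_a:.08 vacant_a:.08
```

```text
1.15 [0.675  0.     0.1982]
row_module_a 0.92 2702 [252. 180.] fit [ 0.6063  0.0122 -0.0314] cost 0.066 conn [0.628 0.011 0.11 ] 174 V 135
row_module_a 0.87 2002 [261. 261.] fit [ 0.6042 -0.0806 -0.039 ] cost 0.342 conn [ 0.625 -0.08   0.11 ] 111 V 170
row_module_a 0.79 1439 [353. 286.] fit [ 0.7165 -0.1209  1.9503] cost 0.763 conn [ 0.711 -0.107  0.11 ] 971 V 154
vacant_a 0.77 1508 [258. 217.] fit [ 0.6044 -0.0341 -0.0318] cost 0.043  V 254
vacant_a 0.73 902 [260. 293.] fit [ 0.6012 -0.1341 -0.0317] cost 0.354  V 254
time: 2.25
position: [0.4742, -0.0301, 0.1984]
ee_rot: [0.707, 0.707, 0.0, 0.0]
contact_force: [-0.1, 1.2, 0.3]
width: 0.0851
finger_force: 0.0
time: 2.5
position: [0.4493, -0.0338, 0.1984]
ee_rot: [0.707, 0.707, 0.0, 0.0]
contact_force: [-1.2, -0.2, 0.3]
width: 0.0854
finger_force: 0.0
2.55 [ 0.4502 -0.0338  0.1986]
mat_module 0.73 1332 [247. 230.] fit [ 0.3448 -0.1098  3.8006] cost 0.181 conn [ 0.346 -0.106  0.03 ] 1042 V 163
mat_module 0.68 1595 [307. 176.] fit [ 0.4325 -0.0312  0.2308] cost 0.042 conn [ 0.454 -0.026  0.03 ] 96 V 135
mat_module 0.63 1478 [330. 241.] fit [ 0.4617 -0.1246  2.5736] cost 0.07 conn [ 0.442 -0.112  0.03 ] 82 V 206
row_module_a 0.83 1432 [516. 266.] fit [ 0.6655 -0.1179  2.7189] cost 1.025 conn [ 0.658 -0.115  0.11 ] 1024 V 148
row_module_a 0.68 10287 [457. 169.] fit [ 0.5553 -0.0278 -1.2028] cost 0.903 conn [ 0.633 -0.065  0.11 ] 172 V 187
row_module_a 0.61 3173 [480. 146.] fit [ 0.6053  0.0124 -0.0344] cost 0.054 conn [0.628 0.012 0.11 ] 203 V 151
row_module_a 0.6 2857 [465. 233.] fit [ 0.6031 -0.0795 -0.0543] cost 0.056 conn [ 0.626 -0.08   0.11 ] 141 V 157
vacant_a 0.82 598 [459. 264.] fit [ 0.6026 -0.1285 -0.1339] cost 1.2  V 253
```

View pics/w0.png

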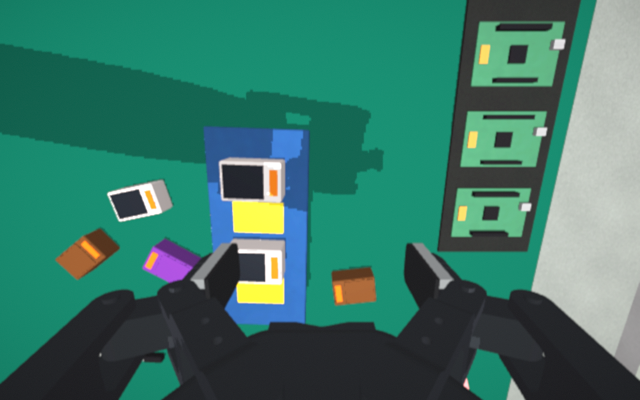

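View pics/w1.png

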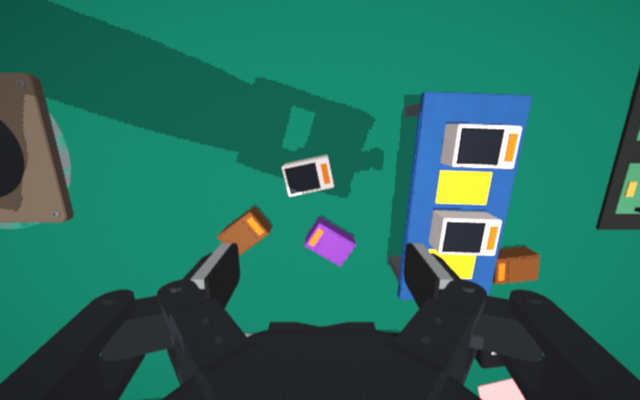

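w0 and w1 show the white mat module at (307,176) in w1 with its connector to the right (+x). The purple (330,241) and brown (245,230) look-alikes are clear of it, and the row on the blue shelf is as expected. Now I move over it, lower and check.

```bash
python3 -m jog '[[[-0.7,0.1,-0.6],[0,0,0.85],1],[[0,0,-1],[0,0,0.8],1],[[0,0,-1],[0,0,0],1],[[0,0,-1],[0,0,0],1],[[0,0,0],[0,0,0],1]]'
python3 look.py w2 mat_module:0
```

```text
time: 3.32
position: [0.4313, -0.0306, 0.1062]
ee_rot: [0.621, 0.784, -0.001, -0.002]
contact_force: [0.5, 0.2, -0.6]
width: 0.0858
finger_force: 0.0
3.375 [ 0.4324 -0.031   0.1077]
mat_module 0.93 2577 [329. 283.] fit [ 0.4619 -0.1241  2.541 ] cost 0.077 conn [ 0.442 -0.112  0.03 ] 145 V 200
mat_module 0.89 2778 [323. 195.] fit [ 0.4329 -0.0312  0.2194] cost 0.058 conn [ 0.454 -0.026  0.03 ] 188 V 133
```

View pics/w2.png

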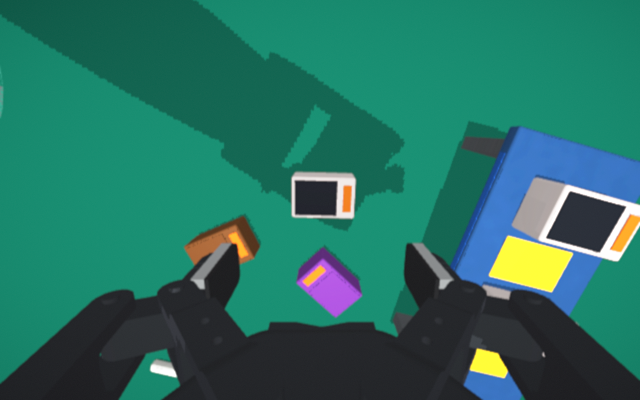

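Module (323,195) is square to the jaws, with the purple block clear. Descend, grip and lift.

```bash
python3 -m jog '[[[0,0,-1],[0,0,0],1],[[0,0,-1],[0,0,0],1],[[0,0,-1],[0,0,0],1],[[0,0,-1],[0,0,0],1],[[0,0,-0.1],[0,0,0],1],[[0,0,0],[0,0,0],1]]'
python3 -m jog '[[[0,0,0],[0,0,0],-1],[[0,0,0],[0,0,0],-1],[[0,0,0],[0,0,0],-1],[[0,0,0],[0,0,0],-1],[[0,0,0],[0,0,0],-1],[[0,0,0],[0,0,0],-1]]'
```

```text
time: 4.18
position: [0.4338, -0.0316, 0.0071]
ee_rot: [0.621, 0.784, 0.0, 0.001]
contact_force: [-0.7, 0.3, -0.5]
width: 0.0852
finger_force: 0.0
time: 4.92
position: [0.4324, -0.0312, 0.0057]
ee_rot: [0.621, 0.784, -0.0, -0.0]
contact_force: [0.2, 0.2, 0.1]
width: -0.0002
finger_force: 0.0
```

```bash
python3 look.py w3 mat_module:0
```

```text
4.975 [ 0.4324 -0.0312  0.0057]
mat_module 0.77 3402 [161. 294.] fit [ 0.3396 -0.104  -2.2215] cost 1.031 conn [ 0.336 -0.099  0.03 ] 1800 V 141
mat_module 0.71 140 [321. 317.] fit [ 0.4715 -0.2566  2.6294] cost 1.0  V 127
mat_module 0.66 5467 [321. 225.] fit [ 0.4326 -0.0315  0.2004] cost 0.392 conn [ 0.454 -0.026  0.03 ] 491 V 159
```

View pics/w3.png

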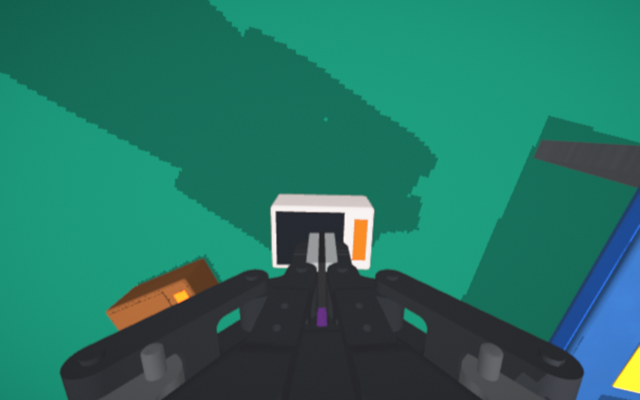

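```bash
python3 - <<'E'
from h import *
c=calibration("wrist");s=read_state();p=np.array(s["position"]);R=Ro.from_quat(s["ee_rot"]).as_matrix()
print("cam",-np.array(c["R"]).T@c["t"],"tcp",p)
for k in(0,-.019,-.03,-.05):print(k,proj(c,p+R[:,2]*k),proj(c,p+R[:,2]*k+R[:,0]*.011),proj(c,p+R[:,2]*k-R[:,0]*.011))
print(proj(c,box(.4327,-.0315,.225,0))[1::2].round(), proj(c,box(.4327,-.0315,.225,0))[::2].round())
print(s["qpos"],s["contact_force"])
E
```

```text
cam [0.41778452 0.03166417 0.18144475] tcp [ 0.43246422 -0.03120743  0.00570481]
0 [[321.2550608  225.23010731]] [[321.27079448 209.68090209]] [[321.23980541 240.30663106]]
-0.019 [[321.2351776  236.00534665]] [[321.25231053 218.91875117]] [[321.21862134 252.51684039]]
-0.03 [[321.22155081 243.39007345]] [[321.23960609 225.268131  ]] [[321.20414344 260.86170334]]
-0.05 [[321.19141298 259.722573  ]] [[321.2114019  239.36392101]] [[321.17223947 279.25072384]]
[[272. 270.]
 [269. 207.]
 [370. 271.]
 [374. 208.]] [[279. 249.]
 [277. 195.]
 [363. 249.]
 [366. 195.]]
[-3.06899131e-01  1.56345533e-02  2.28034720e+00 -1.85077627e-07
  8.45691253e-01 -5.37250124e-01] [ 0.01088857 -0.54678672  0.3238901 ]
```

```bash
python3 - <<'E'
from h import *
b=snapshot("side");a=snapshot("scene")
cv2.imwrite("pics/s1.png",np.hstack([cv2.resize(b[180:270,230:350],None,fx=3.2,fy=3.2,interpolation=2),cv2.resize(a[150:240,240:360],None,fx=3.2,fy=3.2,interpolation=2)]))
E
```

```text
(no output)
```

View pics/s1.png

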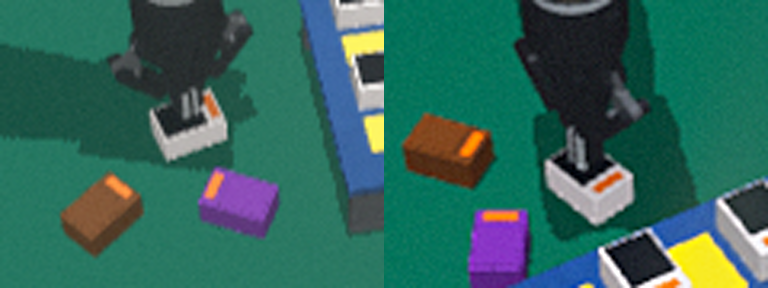

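The side views show the shut fingers hovering above the module's top. The images put the real fingertips about 36 mm behind the reported TCP shut and about 49 mm open, so I will open and go deeper, watching the force.

```bash
python3 -m jog '[[[0,0,0],[0,0,0],1],[[0,0,0],[0,0,0],1],[[0,0,0],[0,0,0],1],[[0,0,0],[0,0,0],1],[[0,0,0],[0,0,0],1],[[0,0,0],[0,0,0],1]]'
python3 -m jog '[[[0,0,-0.6],[0,0,0],1],[[0,0,-0.6],[0,0,0],1],[[0,0,0],[0,0,0],1]]'
python3 -m jog '[[[0,0,-0.3],[0,0,0],1],[[0,0,-0.2],[0,0,0],1],[[0,0,0],[0,0,0],1]]'
```

```text
time: 5.88
position: [0.4325, -0.0312, 0.0057]
ee_rot: [0.621, 0.784, 0.0, 0.0]
contact_force: [-0.0, -0.1, -0.3]
width: 0.0854
finger_force: 0.0
time: 6.25
position: [0.4305, -0.0306, -0.0264]
ee_rot: [0.621, 0.784, -0.001, -0.002]
contact_force: [-0.3, 0.5, 0.6]
width: 0.0852
finger_force: 0.0
time: 6.62
position: [0.4322, -0.0311, -0.0372]
ee_rot: [0.621, 0.784, -0.0, -0.0]
contact_force: [1.3, 0.1, 0.8]
width: 0.0853
finger_force: 0.0
```

```bash
python3 -m jog '[[[0,0,0],[0,0,0],-1],[[0,0,0],[0,0,0],-1],[[0,0,0],[0,0,0],-1],[[0,0,0],[0,0,0],-1]]'
python3 - <<'E'
from h import *
b=snapshot("side");a=snapshot("scene");cv2.imwrite("pics/w4.png",snapshot("wrist"))
cv2.imwrite("pics/s2.png",np.hstack([cv2.resize(b[180:270,230:350],None,fx=3.2,fy=3.2,interpolation=2),cv2.resize(a[150:240,240:360],None,fx=3.2,fy=3.2,interpolation=2)]))
E
```

```text
time: 7.12
position: [0.4333, -0.0315, -0.0361]
ee_rot: [0.621, 0.784, 0.0, 0.001]
contact_force: [0.4, 0.0, 5.0]
width: 0.0591
finger_force: 65.1
```

View pics/s2.png

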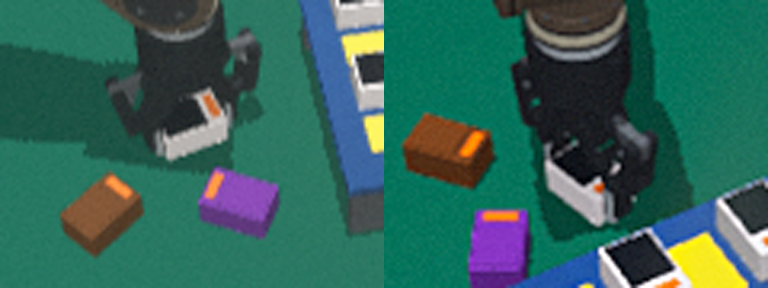

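Module gripped by its ends (opening 59 mm, 65 N). Lift and carry to above the near-end vacant place (y ≈ -0.126), then measure the row from there.

```bash
python3 -m jog '[[[0,0,0.4],[0,0,0],-1],[[0,0,1],[0,0,0],-1],[[0,0,1],[0,0,0],-1],[[0,0,1],[0,0,0],-1],[[0,0,1],[0,0,0],-1],[[0,0,1],[0,0,0],-1],[[0,0,0.2],[0,0,0],-1]]'
python3 -m jog '[[[0.97,-0.54,0],[0,0,-0.26],-1],[[0.97,-0.54,0],[0,0,-0.26],-1],[[0.97,-0.54,0],[0,0,-0.27],-1],[[0.97,-0.54,0],[0,0,-0.27],-1],[[0.97,-0.54,0],[0,0,-0.27],-1],[[0.97,-0.54,0],[0,0,-0.27],-1],[[0.97,-0.55,0],[0,0,-0.27],-1],[[0,0,0],[0,0,0],-1]]'
python3 look.py w5 row_module_a:.08 vacant_a:.08; python3 -c "
from h import *
print(read_state()['width'],read_state()['qpos'])"
```

```text
time: 8.15
position: [0.4331, -0.0313, 0.1046]
ee_rot: [0.621, 0.784, 0.001, 0.001]
contact_force: [0.2, 0.2, -1.9]
width: 0.0591
finger_force: 64.7
time: 9.15
position: [0.6022, -0.1265, 0.1015]
ee_rot: [0.718, 0.696, -0.001, -0.001]
contact_force: [-0.6, 0.6, -0.9]
width: 0.0596
finger_force: 64.7
9.2 [ 0.6012 -0.1257  0.1014]
row_module_a 0.87 6649 [319. 156.] fit [ 0.6025 -0.0797 -0.0311] cost 0.022 conn [ 0.625 -0.08   0.11 ] 515 V 137
row_module_a 0.86 4034 [319.  18.] fit [ 0.6057  0.0134 -0.0189] cost 0.023 conn [0.628 0.    0.11 ] 84 V 174
row_module_a 0.65 3230 [442. 226.] fit [ 0.6781 -0.125   2.6471] cost 1.027 conn [ 0.684 -0.128  0.11 ] 2323 V 154
vacant_a 0.98 1677 [320. 202.] fit [ 0.6012 -0.1252 -0.0368] cost 1.058  V 244
vacant_a 0.65 4954 [319.  82.] fit [ 0.6042 -0.0337 -0.0307] cost 0.014  V 251
0.05920657958701504 [-3.70654835e-01  2.49597766e-01  1.80671151e+00  1.36459735e-04
  1.08859454e+00 -3.40495277e-01]
```

View pics/w5.png

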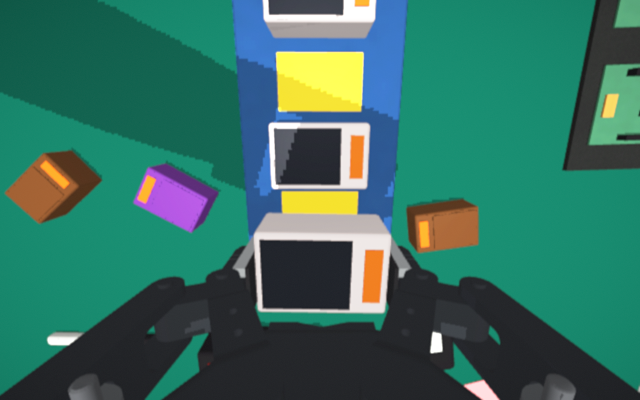

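The held module is at (320,262), in line with the row. The yellow strip below it is at (320,202), with the row module at (319,156). I check the held pose.

```bash
python3 look.py w6 mat_module:.1375
```

```text
9.35 [ 0.6008 -0.1252  0.1022]
mat_module 0.9 4149 [ 55. 187.] fit [ 0.4451 -0.0878  0.293 ] cost 1.009 conn [ 0.489 -0.082  0.168] 2573 V 139
mat_module 0.76 12748 [322. 263.] fit [ 0.6017 -0.1254 -0.0461] cost 0.059 conn [ 0.624 -0.126  0.168] 882 V 134
mat_module 0.64 3515 [177. 198.] fit [ 0.5494 -0.1025  1.7719] cost 3.288 conn [ 0.532 -0.084  0.168] 221 V 198
```

```bash
python3 -m jog '[[[0,0,-0.7],[0,0,0],-1],[[0,0,-0.7],[0,0,0],-1],[[0,0,-0.7],[0,0,0],-1],[[0,0,-0.1],[0,0,0],-1],[[0,0,0],[0,0,0],-1]]'
python3 -m jog '[[[0,0,-0.06],[0,0,0],-1],[[0,0,0],[0,0,0],-1]]'
```

```text
time: 10.02
position: [0.6022, -0.126, 0.0478]
ee_rot: [0.718, 0.696, -0.0, -0.0]
contact_force: [0.1, -0.8, -1.3]
width: 0.0591
finger_force: 64.8
time: 10.28
position: [0.6027, -0.1261, 0.0473]
ee_rot: [0.718, 0.696, 0.0, 0.001]
contact_force: [-0.2, -0.6, -1.3]
width: 0.059
finger_force: 64.8
```

```bash
python3 -m jog '[[[0,0,-0.06],[0,0,0],-1],[[0,0,0],[0,0,0],-1]]'
python3 -m jog '[[[0,0,-0.05],[0,0,0],-1],[[0,0,0],[0,0,0],-1]]'
```

```text
time: 10.52
position: [0.6022, -0.126, 0.0453]
ee_rot: [0.718, 0.696, 0.0, 0.0]
contact_force: [1.6, -0.4, -1.4]
width: 0.0592
finger_force: 64.8
time: 10.78
position: [0.6023, -0.126, 0.044]
ee_rot: [0.718, 0.696, -0.0, 0.0]
contact_force: [0.8, -0.0, -0.8]
width: 0.0595
finger_force: 64.9
```

```bash
python3 -m jog '[[[-0.04,0,0],[0,0,0],-1],[[0,0,-0.03],[0,0,0],-1],[[0,0,0],[0,0,0],-1]]'
```

```text
time: 11.15
position: [0.6011, -0.126, 0.0439]
ee_rot: [0.718, 0.696, -0.0, -0.0]
contact_force: [-3.1, 1.2, 4.9]
width: 0.059
finger_force: 65.4
```

Contact with the board; release, rise and look.

```bash
python3 -m jog '[[[0,0,0],[0,0,0],0.1],[[0,0,0],[0,0,0],0.6],[[0,0,0],[0,0,0],1],[[0,0,0],[0,0,0],1],[[0,0,0],[0,0,0],1]]'
python3 -m jog '[[[0,0,0.6],[0,0,0],1],[[0,0,1],[0,0,0],1],[[0,0,1],[0,0,0],1],[[0,1,1],[0,0,0],1],[[0,1,0.6],[0,0,0],1],[[0,1,0],[0,0,0],1],[[0,1,0],[0,0,0],1],[[0,0,0],[0,0,0],1]]'
python3 look.py w7 row_module_a:.08 vacant_a:.08 
```

```text
time: 11.78
position: [0.6012, -0.126, 0.043]
ee_rot: [0.718, 0.696, 0.0, -0.0]
contact_force: [0.2, 0.7, -0.2]
width: 0.0854
finger_force: 0.0
time: 12.78
position: [0.6015, -0.0247, 0.1495]
ee_rot: [0.717, 0.697, 0.0, 0.001]
contact_force: [-0.3, -0.3, -0.3]
width: 0.0854
finger_force: 0.0
12.825 [ 0.6015 -0.0257  0.1493]
row_module_a 0.78 661 [402. 292.] fit [ 0.6624 -0.1276  0.5071] cost 4.583 conn [ 0.675 -0.109  0.11 ] 369 V 152
row_module_a 0.72 3592 [324. 262.] fit [ 0.6027 -0.0803 -0.0403] cost 0.055 conn [ 0.625 -0.08   0.11 ] 185 V 159
row_module_a 0.6 3996 [325. 161.] fit [ 0.6056  0.0128 -0.0276] cost 0.03 conn [0.628 0.012 0.11 ] 290 V 131
vacant_a 0.58 2297 [324. 208.] fit [ 0.6042 -0.034  -0.0383] cost 0.027  V 241
```

```bash
python3 -m jog '[[[-0.4,1,0.4],[0,0,0.94],1],[[-0.4,1,0.4],[0,0,0.94],1],[[-0.4,1,0.4],[0,0,0.94],1],[[-0.4,1,0.4],[0,0,0.94],1],[[-0.4,1,0.4],[0,0,0.94],1],[[-0.4,1,0],[0,0,0.94],1],[[-0.4,1,0],[0,0,0.94],1],[[-0.4,1,0],[0,0,0.94],1]]'
python3 -m jog '[[[-0.4,1,0],[0,0,0.94],1],[[-0.4,1,0],[0,0,0.94],1],[[-0.4,1,0],[0,0,0.94],1],[[-0.4,1,0],[0,0,0.94],1],[[-0.4,1,0],[0,0,0],1],[[0,0,0],[0,0,0],1]]'
python3 look.py w8 tray_module:.004
```

```text
time: 13.92
position: [0.5214, 0.1738, 0.1985]
ee_rot: [0.271, 0.963, -0.0, 0.0]
contact_force: [0.1, 0.9, -0.2]
width: 0.0851
finger_force: 0.0
time: 14.68
position: [0.4712, 0.2994, 0.1984]
ee_rot: [0.013, 1.0, -0.0, 0.0]
contact_force: [0.1, 0.2, -0.0]
width: 0.0854
finger_force: 0.0
14.725 [0.4715 0.2986 0.1983]
tray_module 0.68 1475 [335. 175.] fit [0.467  0.3149 0.2009] cost 0.088 conn [0.488 0.32  0.034] 100 V 112
```

View pics/w8.png

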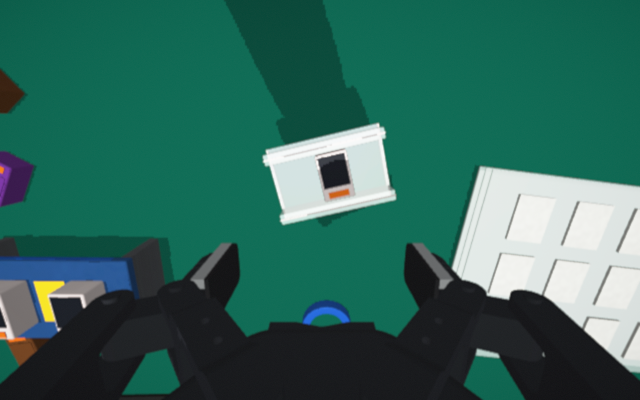

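The tray module is at (335,175) with its connector at the bottom of the picture (+x), and the tray is turned about 0.22 rad. Move over it, lower and refine.

```bash
python3 -m jog '[[[-0.18,0.65,0],[0,0,0.9],1],[[0,0,-1],[0,0,0.9],1],[[0,0,-1],[0,0,0],1],[[0,0,-1],[0,0,0],1],[[0,0,-1],[0,0,0],1],[[0,0,0],[0,0,0],1]]'
python3 look.py w9 tray_module:.004
python3 - <<'E'
from h import *
c=calibration("wrist")
im=cv2.imread("pics/w9.png");h=cv2.cvtColor(im,cv2.COLOR_BGR2HSV)
# dark screen rectangle near module -> yaw from minAreaRect on top plane
m=(h[...,2]<70).astype(np.uint8);m[260:]=0
n,l,s,ce=cv2.connectedComponentsWithStats(m)
for i in range(1,n):
    if 300<s[i,4]<6000 and abs(ce[i,0]-320)<80:
        v,u=np.nonzero(l==i);P=back(c,np.c_[u,v],.034)[:,:2]*1000
        print(s[i],cv2.minAreaRect(P.astype(np.float32)))
v,u=np.nonzero(orange(im)&(np.abs(np.arange(640)-325)<60)[None]&(np.arange(400)<280)[:,None])
print(cv2.minAreaRect((back(c,np.c_[u,v],.034)[:,:2]*1000).astype(np.float32)))
E
```

```text
time: 15.52
position: [0.4657, 0.3133, 0.0959]
ee_rot: [-0.111, 0.994, -0.001, -0.002]
contact_force: [-0.2, -0.2, -0.1]
width: 0.0856
finger_force: 0.0
15.575 [0.4668 0.3141 0.0977]
tray_module 0.71 2917 [325. 202.] fit [0.4676 0.3151 0.194 ] cost 0.071 conn [0.488 0.319 0.034] 205 V 112
[ 307  176   38   42 1437] ((462.4974060058594, 315.4236145019531), (38.302242279052734, 32.77120590209961), 12.084789276123047)
((491.4505920410156, 321.03558349609375), (6.922400951385498, 24.239351272583008), 12.872036933898926)
```

```bash
python3 -m jog '[[[0.04,0.04,-1],[0,0,-0.05],1],[[0,0,-1],[0,0,0],1],[[0,0,-1],[0,0,0],1],[[0,0,-1],[0,0,0],1],[[0,0,-0.9],[0,0,0],1],[[0,0,0],[0,0,0],1]]'
python3 -m jog '[[[0,0,-0.25],[0,0,0],1],[[0,0,0],[0,0,0],1],[[0,0,0],[0,0,0],-1],[[0,0,0],[0,0,0],-1],[[0,0,0],[0,0,0],-1],[[0,0,0],[0,0,0],-1],[[0,0,0],[0,0,0],-1]]'
```

```text
time: 16.38
position: [0.4676, 0.3158, -0.0246]
ee_rot: [-0.109, 0.994, -0.0, -0.001]
contact_force: [-0.3, -0.1, 0.2]
width: 0.0857
finger_force: 0.0
time: 17.25
position: [0.4683, 0.3166, -0.0299]
ee_rot: [-0.109, 0.994, 0.0, 0.001]
contact_force: [-0.0, 0.0, 4.0]
width: 0.0391
finger_force: 62.2
```

```bash
python3 -m jog '[[[0,0,0.4],[0,0,0],-1],[[0,0,1],[0,0,0],-1],[[0,0,1],[0,0,0],-1],[[0,0,1],[0,0,0],-1],[[0,0,0.6],[0,0,0],-1]]'
python3 -m jog '[[[0.41,-0.97,0],[0,0,-0.3],-1],[[0.41,-0.97,0],[0,0,-0.3],-1],[[0.41,-0.97,0],[0,0,-0.3],-1],[[0.41,-0.97,0],[0,0,-0.3],-1],[[0.41,-0.97,0],[0,0,-0.3],-1],[[0.41,-0.97,0],[0,0,-0.3],-1]]'
python3 -m jog '[[[0,0,-1],[0,0,0],-1],[[0,0,-1],[0,0,0],-1],[[0,0,-1],[0,0,0],-1],[[0,0,-0.8],[0,0,0],-1],[[0,0,-0.2],[0,0,0],-1],[[0,0,0],[0,0,0],-1]]'
```

```text
time: 17.88
position: [0.4677, 0.3163, 0.0706]
ee_rot: [-0.109, 0.994, 0.0, 0.0]
contact_force: [-0.3, 0.4, -1.6]
width: 0.0391
finger_force: 61.9
time: 18.62
position: [0.5287, 0.1699, 0.0688]
ee_rot: [0.017, 1.0, -0.0, -0.001]
contact_force: [-1.0, -0.1, -1.7]
width: 0.0397
finger_force: 61.9
time: 19.38
position: [0.5293, 0.1708, -0.0305]
ee_rot: [0.017, 1.0, -0.0, -0.0]
contact_force: [0.2, -0.8, -1.0]
width: 0.0388
finger_force: 62.1
```

```bash
python3 -m jog '[[[0,0,-0.06],[0,0,0],-1],[[0,0,-0.04],[0,0,0],-1],[[0,0,0],[0,0,0],-1]]'
python3 -m jog '[[[0,0,-0.03],[0,0,0],-1],[[0,0,0],[0,0,0],-1]]'
```

```text
time: 19.75
position: [0.5295, 0.1708, -0.0326]
ee_rot: [0.017, 1.0, 0.0, 0.0]
contact_force: [-1.1, -0.3, -1.7]
width: 0.0387
finger_force: 62.1
time: 20.0
position: [0.5292, 0.1708, -0.0338]
ee_rot: [0.017, 1.0, -0.0, -0.0]
contact_force: [-0.4, 1.0, -0.9]
width: 0.0393
finger_force: 62.1
```

```bash
python3 -m jog '[[[0,0,-0.05],[0,0,0],-1],[[0,0,0],[0,0,0],-1],[[0,0,0],[0,0,0],0],[[0,0,0],[0,0,0],0.7],[[0,0,0],[0,0,0],1],[[0,0,0],[0,0,0],1],[[0,0,0],[0,0,0],1]]'
python3 -m jog '[[[0,0,0.4],[0,0,0],1],[[0,0,1],[0,0,0],1],[[0,0,1],[0,0,0],1],[[0,0,1],[0,0,-0.9],1],[[0,0,1],[0,0,-0.9],1],[[0,0,1],[0,0,-0.9],1],[[0,0,0],[0,0,-0.9],1],[[0,0,0],[0,0,-0.9],1]]'
python3 -m jog '[[[0,0,0],[0,0,-0.9],1],[[0,0,0],[0,0,-0.9],1],[[0,0,0],[0,0,-0.9],1],[[0,0,0],[0,0,-0.9],1],[[0,0,0],[0,0,-0.9],1],[[0,0,0],[0,0,-0.9],1],[[0,0,0],[0,0,-0.9],1],[[0,0,0],[0,0,0],1]]'
python3 look.py w10 tray_module:0
```

```text
time: 20.88
position: [0.5292, 0.1708, -0.0351]
ee_rot: [0.017, 1.0, 0.0, -0.0]
contact_force: [0.1, 0.6, 0.3]
width: 0.085
finger_force: 0.0
time: 21.88
position: [0.5297, 0.1709, 0.1014]
ee_rot: [0.327, 0.945, 0.0, 0.001]
contact_force: [0.4, 0.5, -1.3]
width: 0.0855
finger_force: 0.0
time: 22.88
position: [0.5294, 0.1708, 0.1006]
ee_rot: [0.696, 0.718, 0.0, 0.0]
contact_force: [-0.6, -0.3, 0.5]
width: 0.0853
finger_force: 0.0
22.925 [0.5294 0.1708 0.1005]
tray_module 0.93 2905 [319. 197.] fit [ 0.5278  0.1693 -0.0302] cost 0.056 conn [0.55  0.169 0.03 ] 200 V 118
```

```bash
python3 -m jog '[[[-0.06,-0.05,-1],[0,0,-0.44],1],[[0,0,-1],[0,0,0],1],[[0,0,-1],[0,0,0],1],[[0,0,-1],[0,0,0],1],[[0,0,-1],[0,0,0],1],[[0,0,-0.42],[0,0,0],1],[[0,0,0],[0,0,0],1]]'
python3 -m jog '[[[0,0,0],[0,0,0],-1],[[0,0,0],[0,0,0],-1],[[0,0,0],[0,0,0],-1],[[0,0,0],[0,0,0],-1]]'
python3 -m jog '[[[0,0,0.4],[0,0,0],-1],[[0,0,1],[0,0,0],-1],[[0,0,1],[0,0,0],-1],[[0,0,1],[0,0,0],-1],[[0,0,1],[0,0,0],-1],[[0,0,1],[0,0,0],-1],[[0,0,0.2],[0,0,0],-1],[[0,0,0],[0,0,0],-1]]'
```

```text
time: 23.85
position: [0.5273, 0.1695, -0.036]
ee_rot: [0.718, 0.696, -0.001, -0.0]
contact_force: [0.3, -0.4, 0.6]
width: 0.0854
finger_force: 0.0
time: 24.35
position: [0.5292, 0.1697, -0.0339]
ee_rot: [0.718, 0.696, 0.001, 0.001]
contact_force: [0.2, 0.0, 4.8]
width: 0.0594
finger_force: 66.9
time: 25.35
position: [0.5272, 0.1695, 0.1039]
ee_rot: [0.718, 0.696, -0.0, -0.0]
contact_force: [0.2, -0.4, -1.5]
width: 0.0589
finger_force: 66.3
```

```bash
python3 -m jog '[[[0.34,-0.9,0],[0,0,0],-1],[[0.34,-0.9,0],[0,0,0],-1],[[0.34,-0.9,0],[0,0,0],-1],[[0.34,-0.9,0],[0,0,0],-1],[[0.34,-0.9,0],[0,0,0],-1],[[0.34,-0.9,0],[0,0,0],-1],[[0.34,-0.9,0],[0,0,0],-1],[[0.34,-0.9,0],[0,0,0],-1]]'
python3 -m jog '[[[0.34,-0.93,0],[0,0,0],-1],[[0,0,0],[0,0,0],-1],[[0,0,0],[0,0,0],-1],[[0,0,0],[0,0,0],-1]]'
python3 look.py w11 tray_module:.139 row_module_a:.08 vacant_a:.08
```

```text
time: 26.35
position: [0.5955, -0.0115, 0.1034]
ee_rot: [0.718, 0.696, -0.001, -0.001]
contact_force: [-0.2, -0.3, -2.2]
width: 0.0591
finger_force: 66.3
time: 26.85
position: [0.604, -0.0331, 0.1044]
ee_rot: [0.718, 0.696, -0.0, -0.0]
contact_force: [0.2, -0.9, -2.6]
width: 0.0586
finger_force: 66.3
26.9 [ 0.604  -0.0331  0.1044]
tray_module 0.64 12464 [322. 262.] fit [ 0.6047 -0.0334 -0.0416] cost 0.065 conn [ 0.627 -0.033  0.169] 855 V 139
row_module_a 0.96 6222 [321. 157.] fit [ 0.6057  0.012  -0.0316] cost 0.033 conn [0.628 0.012 0.11 ] 498 V 134
row_module_a 0.62 301 [323. 312.] fit [ 0.6012 -0.1327 -0.2135] cost 17.233  V 234
vacant_a 0.62 1566 [321. 203.] fit [ 0.6043 -0.0341 -0.0286] cost 1.125  V 247
```

View pics/w11.png

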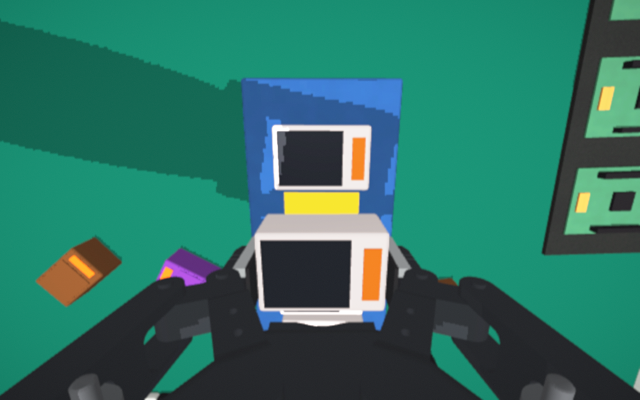

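The held module (320,262) sits over the vacant place, with its row neighbour at (321,157), the same geometry as the first placing. Descend.

```bash
python3 -m jog '[[[0,-0.03,-0.7],[0,0,0],-1],[[0,0,-0.7],[0,0,0],-1],[[0,0,-0.7],[0,0,0],-1],[[0,0,-0.15],[0,0,0],-1],[[0,0,0],[0,0,0],-1]]'
python3 -m jog '[[[0,0,-0.05],[0,0,0],-1],[[0,0,0],[0,0,0],-1],[[0,0,0],[0,0,0],-1]]'
```

```text
time: 27.68
position: [0.6041, -0.0345, 0.0477]
ee_rot: [0.718, 0.696, -0.0, -0.0]
contact_force: [-0.0, -0.4, -1.0]
width: 0.059
finger_force: 66.2
time: 28.05
position: [0.6044, -0.0345, 0.0473]
ee_rot: [0.718, 0.696, 0.0, 0.0]
contact_force: [-0.9, -0.7, -2.2]
width: 0.0592
finger_force: 66.2
```

```bash
python3 -m jog '[[[0,0.02,-0.06],[0,0,0],-1],[[0,0,0],[0,0,0],-1]]'
python3 -m jog '[[[0,0,-0.04],[0,0,0],-1],[[0,0,0],[0,0,0],-1]]'
```

```text
time: 28.3
position: [0.6046, -0.0341, 0.0461]
ee_rot: [0.718, 0.696, 0.0, 0.0]
contact_force: [-0.5, -1.3, 1.6]
width: 0.0592
finger_force: 66.3
time: 28.55
position: [0.6046, -0.0342, 0.0461]
ee_rot: [0.718, 0.696, 0.0, 0.0]
contact_force: [-4.0, -1.1, 6.0]
width: 0.0597
finger_force: 67.2
```

```bash
python3 -m jog '[[[0,0,0],[0,0,0],0.1],[[0,0,0],[0,0,0],0.6],[[0,0,0],[0,0,0],1],[[0,0,0],[0,0,0],1],[[0,0,0],[0,0,0],1]]'
python3 -m jog '[[[0,0,0.6],[0,0,0],1],[[0,0,1],[0,0,0],1],[[0,0,1],[0,0,0],1],[[0,0.7,1],[0,0,0],1],[[0,0.8,1],[0,0,0],1],[[0,0.8,1],[0,0,0],1],[[0,0.8,1],[0,0,0],1],[[0,0.8,0.2],[0,0,0],1]]'
python3 -m jog '[[[0,0,0],[0,0,0],1],[[0,0,0],[0,0,0],1]]'
python3 look.py w12 row_module_a:.08
python3 - <<'E'
from h import *
c=calibration("wrist");im=cv2.imread("pics/w12.png")
m=orange(im);m[:,:240]=0;m[:,400:]=0
n,l,s,ce=cv2.connectedComponentsWithStats(m.astype(np.uint8))
for i in range(1,n):
    if s[i,4]>40:
        v,u=np.nonzero(l==i);P=(back(c,np.c_[u,v],.11)[:,:2]*1000).astype(np.float32);r=cv2.minAreaRect(P);print(s[i,4],P.mean(0),r)
E
```

```text
time: 29.18
position: [0.6042, -0.0339, 0.0442]
ee_rot: [0.718, 0.696, -0.0, -0.0]
contact_force: [-0.3, -0.5, 0.4]
width: 0.0854
finger_force: 0.0
time: 30.18
position: [0.6057, 0.0642, 0.2181]
ee_rot: [0.718, 0.696, 0.002, 0.002]
contact_force: [0.5, 0.3, -0.5]
width: 0.0852
finger_force: 0.0
time: 30.42
position: [0.6035, 0.0633, 0.2129]
ee_rot: [0.718, 0.696, -0.001, -0.001]
contact_force: [-0.2, -0.2, -0.5]
width: 0.0851
finger_force: 0.0
30.475 [0.6035 0.063  0.2129]
row_module_a 0.89 1041 [397. 313.] fit [ 0.689  -0.1071 -2.9248] cost 1.146 conn [ 0.689 -0.094  0.11 ] 582 V 140
row_module_a 0.59 1570 [324. 307.] fit [ 0.6016 -0.0853 -0.0787] cost 0.408 conn [ 0.626 -0.08   0.11 ] 91 V 154
row_module_a 0.56 2240 [325. 232.] fit [ 0.6062  0.0128 -0.0496] cost 0.055 conn [0.627 0.012 0.11 ] 29 V 165
99 [627.5427   -35.112526] ((627.9558715820312, -35.488990783691406), (22.828792572021484, 5.6251726150512695), 89.35562896728516)
91 [625.7036  -80.70091] ((625.2456665039062, -80.67271423339844), (23.202770233154297, 5.913241386413574), 89.24620056152344)
337 [682.1922  -96.91805] ((682.4285888671875, -97.64659881591797), (19.14899444580078, 30.311519622802734), 6.625452041625977)
```

View pics/w12.png

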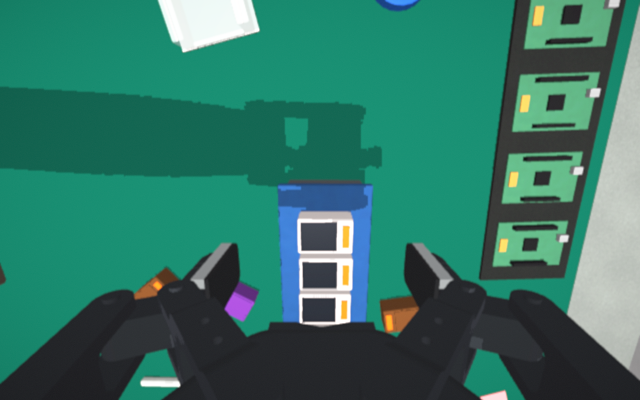

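I have used up my picture views (12, two over the limit), so from here I work by numbers only. w12 shows rows evenly spaced with screens up, connectors at (345,237), (345,272) and (345,309). Next I measure all four from the side, plus the lever.

```bash
python3 -m jog '[[[-0.3,-1,0],[0,0,0],1],[[-0.3,-1,0],[0,0,0],1],[[-0.3,-1,0],[0,0,0],1],[[-0.3,-1,0],[0,0,0],1],[[-0.3,-1,0],[0,0,0],1],[[-0.3,-1,0],[0,0,0],1],[[0,-1,0],[0,0,0],1],[[0,-1,0],[0,0,0],1]]'
python3 -m jog '[[[0,-1,0],[0,0,0],1],[[0,0,0],[0,0,0],1],[[0,0,0],[0,0,0],1]]'
cat > rows.py <<'E'
from h import *
c=calibration("wrist");im=snapshot("wrist");cv2.imwrite("pics/w13.png",im);print(read_state()["position"])
m=orange(im)
n,l,s,ce=cv2.connectedComponentsWithStats(m.astype(np.uint8))
for i in range(1,n):
    if s[i,4]>40:
        v,u=np.nonzero(l==i);P=(back(c,np.c_[u,v],.11)[:,:2]*1000).astype(np.float32)
        if 590<P[:,0].mean()<660:
            r=cv2.minAreaRect(P);print(s[i,4],P.mean(0),np.round(r[1],1),round(r[2],1))
E
python3 rows.py; python3 look.py w14 row_module_a:.08
python3 - <<'E'
from h import *
obs=[]
for n in("scene","side","wrist"):
    c=calibration(n);im=snapshot(n);h=cv2.cvtColor(im,cv2.COLOR_BGR2HSV)
    m=(cv2.inRange(h,(0,180,110),(4,255,255))|cv2.inRange(h,(175,180,110),(180,255,255)))
    k,l,s,ce=cv2.connectedComponentsWithStats(m)
    for i in range(1,k):
        if s[i,4]>8: print(n,s[i],ce[i].round(1),back(c,ce[i],.115)[0].round(3))
    for d in trace("control_box",n)[:1]:
        mm=d["pixels"];v,u=np.nonzero(mm);r=cv2.minAreaRect(back(c,np.c_[u,v],.045)[:,:2].astype(np.float32)*1000);print(d["score"],d["rect"],r)
        np.save(f"cb_{n}.npy",mm)
E
```

```text
time: 31.52
position: [0.5585, -0.1379, 0.2136]
ee_rot: [0.719, 0.695, -0.0, -0.001]
contact_force: [0.6, 0.3, 0.1]
width: 0.0858
finger_force: 0.0
time: 31.9
position: [0.5589, -0.1613, 0.2139]
ee_rot: [0.719, 0.695, -0.0, -0.001]
contact_force: [-0.6, 0.2, 0.6]
width: 0.0854
finger_force: 0.0
[ 0.55899772 -0.16096362  0.21403763]
89 [627.89667    4.418407] [8.4 6.4] 88.2
110 [627.70294  -30.134186] [20.8  6.3] 87.9
32.0 [ 0.5591 -0.1608  0.2142]
row_module_a 0.88 2717 [363. 107.] fit [ 0.6025 -0.0795 -0.0326] cost 0.029  V 154
row_module_a 0.71 2146 [366.  15.] fit [ 0.6058  0.014  -0.0313] cost 0.016 conn [0.628 0.004 0.11 ] 98 V 168
row_module_a 0.56 1679 [441. 172.] fit [ 0.6853 -0.1555  1.3463] cost 0.773 conn [ 0.686 -0.146  0.11 ] 1270 V 163
scene [182 239  12  11  95] [187.7 244.4] [ 0.484 -0.331  0.115]
scene [207 255   4   4  15] [208.6 256.6] [ 0.537 -0.306  0.115]
0.83 [171.4, 238.4, 237.9, 324.0] ((514.4938354492188, -333.6444091796875), (97.87886810302734, 214.42613220214844), 87.5325927734375)
side [329 285   9   9  69] [332.9 289.2] [ 0.493 -0.33   0.115]
0.61 [320.6, 283.8, 378.7, 331.0] ((529.1207885742188, -342.9931640625), (119.17780303955078, 132.64808654785156), 86.18187713623047)
wrist [266 275   7   7  34] [268.9 277.8] [ 0.498 -0.258  0.115]
0.87 [259.5, 256.6, 355.3, 328.9] ((530.3186645507812, -324.114013671875), (116.78087615966797, 130.2524871826172), 88.26448059082031)
```

```bash
python3 - <<'E'
from h import *
c=calibration("wrist");im=snapshot("wrist");h=cv2.cvtColor(im,cv2.COLOR_BGR2HSV)
for nm,m in(("orange",cv2.inRange(h,(4,110,80),(24,255,255))),("screen",cv2.inRange(h,(0,0,0),(180,255,75)))):
    n,l,s,ce=cv2.connectedComponentsWithStats(m)
    for i in range(1,n):
        if 40<s[i,4]<4000:
            v,u=np.nonzero(l==i);P=(back(c,np.c_[u,v],.11)[:,:2]*1000).astype(np.float32);q=P.mean(0)
            if 570<q[0]<645 and -160<q[1]<40:
                r=cv2.minAreaRect(P);print(nm,s[i],q.round(1),np.round(r[0],1),np.round(r[1],1),round(r[2],1))
for t in("mat_module","tray_module"):
    for d in trace(t,"wrist"):
        m=d["pixels"];v,u=np.nonzero(m);b=back(c,[u.mean(),v.mean()],.1)[0]
        if .56<b[0]<.65: print(t,d["score"],m.sum(),b.round(3),fit([(c,m.astype(float))],.08,[b[0],b[1],-.03]))
# hinge/ball: triangulate ball
from scipy.optimize import least_squares
cs,cd=calibration("scene"),calibration("side")
f=lambda X:np.r_[(proj(cs,X)[0]-[187.7,244.4]),(proj(cd,X)[0]-[332.9,289.2])]
r=least_squares(f,[.49,-.33,.12]);print("ball",r.x,r.fun)
for n in("scene","side","wrist"):
    m=np.load(f"cb_{n}.npy");print(n,m.sum())
E
```

```text
orange [389   0   8  13 103] [627.8   4.3] [627.8   4.3] [6.2 9.6] 1.9
orange [387  40   9  30 221] [627.6 -34.5] [627.6 -34.7] [24.2  6.7] 88.3
orange [383  93   8  28 189] [625.2 -79.9] [625.2 -80.1] [24.7  6.4] 88.3
orange [380 143   9  25 178] [ 624.5 -126.4] [ 624.4 -126.4] [24.1  7.2] 87.4
screen [361   0  20  17 106] [611.6   5. ] [608.2   3.3] [12.3 16.9] 88.3
screen [337  98  39  26 688] [592.4 -85.7] [595.9 -82.9] [23.  37.4] 88.3
screen [ 336  139   39   32 1184] [ 595.1 -124.7] [ 594.9 -125.1] [31.  38.1] 88.3
mat_module 0.66 2337 [ 0.603 -0.125  0.1  ] (array([ 0.60168399, -0.12536284, -0.05857491]), np.float64(0.06322333811573409))
tray_module 0.92 3301 [ 0.606 -0.034  0.1  ] (array([ 0.60489556, -0.03506021, -0.02831925]), np.float64(0.051966427285849215))
ball [ 0.49187526 -0.33283716  0.12347512] [-0.26937551  0.3965549  -0.2809628  -0.45562862]
scene 2912
side 2388
wrist 6057
```

Row measured: connector spacing 45.4, 46.5 and about 46.5 mm, offsets from the line under 1 mm. Good. Ball at about (0.492, -0.333, 0.1235). Move over the lever.

```bash
python3 -m jog '[[[-0.2,-1,0],[0,0,0],1],[[-0.2,-1,0],[0,0,0],1],[[-0.2,-1,0],[0,0,0],1],[[-0.2,-1,0],[0,0,0],1],[[-0.2,-0.8,0],[0,0,0],1],[[0,0,0],[0,0,0],1],[[0,0,0],[0,0,0],1]]'
cat > lev.py <<'E'
from h import *
c=calibration("wrist");im=snapshot("wrist");cv2.imwrite("pics/lev.png",im);h=cv2.cvtColor(im,cv2.COLOR_BGR2HSV)
print(read_state()["time"],read_state()["position"])
# box fit with hull of box+drum unknown -> use box top outline
for d in trace("control_box","wrist")[:2]:
    m=d["pixels"].astype(np.float64);v,u=np.nonzero(m)
    b=back(c,[u.mean(),v.mean()],.04)[0]
    p,f=fit([(c,m)],0,[b[0],b[1],0],(.13,.10,.045));print("box",d["score"],m.sum(),p,f)
    vis=cv2.dilate(m.astype(np.uint8),np.ones((15,15)))
m=cv2.inRange(h,(0,170,90),(4,255,255))|cv2.inRange(h,(174,170,90),(180,255,255))
k,l,s,ce=cv2.connectedComponentsWithStats(m)
for i in range(1,k):
    if s[i,4]>15:
        v,u=np.nonzero(l==i);(x,y),r=cv2.minEnclosingCircle(np.c_[u,v].astype(np.float32))
        print("red",s[i],ce[i].round(1),(round(x,1),round(y,1),round(r,1)),back(c,[x,y],.1235)[0].round(4),back(c,[x,y],.13)[0].round(4))
m=cv2.inRange(h,(40,120,60),(75,255,255))
k,l,s,ce=cv2.connectedComponentsWithStats(m)
for i in range(1,k):
    if 8<s[i,4]<1500: print("green",s[i],ce[i].round(1),back(c,ce[i],.077)[0].round(4))
E
python3 lev.py
```

```text
time: 33.38
position: [0.5343, -0.2809, 0.2144]
ee_rot: [0.718, 0.696, 0.0, -0.0]
contact_force: [-0.2, 0.6, 0.7]
width: 0.0853
finger_force: 0.0
33.425 [ 0.53440998 -0.28071065  0.21444243]
box 0.67 7439.0 [ 0.52961455 -0.33702092 -0.04334625] 0.03430937639204089
red [278 191   7   7  38] [280.7 194.1] (280.7, 194.1, 3.4) [ 0.4943 -0.28    0.1235] [ 0.4954 -0.2785  0.13  ]
red [272 232  22  23 397] [282.1 243.4] (281.8, 243.4, 11.6) [ 0.4918 -0.3331  0.1235] [ 0.4928 -0.3302  0.13  ]
green [278 202   7   7  41] [280.9 205.1] [ 0.4861 -0.3046  0.077 ]
green [317 211   5  11  44] [319.1 215.9] [ 0.5309 -0.3193  0.077 ]
green [317 237   4  10  39] [318.5 241.6] [ 0.529  -0.3524  0.077 ]
```

```bash
python3 -m jog '[[[-0.86,-1,0],[0,0,-0.12],1],[[-0.86,-1,0],[0,0,0],1],[[0,-0.13,0],[0,0,0],1],[[0,0,-1],[0,0,0],1],[[0,0,-1],[0,0,0],1],[[0,0,-1],[0,0,0],1],[[0,0,0],[0,0,0],1]]'
python3 -m jog '[[[0,0,-1],[0,0,0],1],[[0,0,-1],[0,0,0],1],[[0,0,-0.7],[0,0,0],1],[[0,0,0],[0,0,0],1],[[0,0,0],[0,0,0],1]]'
```

```text
time: 34.35
position: [0.4907, -0.3324, 0.1369]
ee_rot: [0.724, 0.69, 0.0, -0.003]
contact_force: [-0.4, 0.6, -0.5]
width: 0.0853
finger_force: 0.0
time: 34.98
position: [0.4921, -0.3352, 0.0733]
ee_rot: [0.724, 0.69, 0.0, 0.001]
contact_force: [-0.1, -0.2, 1.1]
width: 0.0854
finger_force: 0.0
```

```bash
python3 -m jog '[[[0,0,0],[0,0,0],-1],[[0,0,0],[0,0,0],-1],[[0,0,0],[0,0,0],-1],[[0,0,0],[0,0,0],-1],[[0,0,0],[0,0,0],-1],[[0,0,0],[0,0,0],-1]]'
```

```text
time: 35.72
position: [0.4912, -0.3349, 0.0725]
ee_rot: [0.724, 0.69, -0.0, 0.0]
contact_force: [-2.6, 1.0, 4.9]
width: 0.0206
finger_force: 57.8
```

```bash
python3 -m jog '[[[0.24,-0.02,0.11],[0,0,0],-1],[[0.25,-0.02,0.09],[0,0,0],-1],[[0,0,0],[0,0,0],-1]]'
python3 -m jog '[[[0.25,-0.02,0.07],[0,0,0],-1],[[0.26,-0.02,0.05],[0,0,0],-1],[[0,0,0],[0,0,0],-1]]'
python3 -m jog '[[[0.26,-0.01,0.03],[0,0,0],-1],[[0.26,0,0.01],[0,0,0],-1],[[0,0,0],[0,0,0],-1],[[0,0,0],[0,0,0],-1]]'
```

```text
time: 36.1
position: [0.4998, -0.335, 0.0772]
ee_rot: [0.723, 0.691, -0.003, -0.005]
contact_force: [-10.5, 4.4, 10.8]
width: 0.0208
finger_force: 58.9
time: 36.48
position: [0.5131, -0.3356, 0.0825]
ee_rot: [0.723, 0.691, -0.003, -0.005]
contact_force: [-12.3, 6.6, 18.7]
width: 0.0206
finger_force: 58.5
time: 36.98
position: [0.5327, -0.3372, 0.0871]
ee_rot: [0.724, 0.69, 0.002, 0.003]
contact_force: [-1.4, 3.3, 18.2]
width: 0.0208
finger_force: 58.3
```

```bash
python3 -m jog '[[[-0.08,0,0.08],[0,0,0],-1],[[0,0,0],[0,0,0],-1],[[0,0,0],[0,0,0],-1]]'
python3 lev.py
```

```text
time: 37.35
position: [0.5299, -0.3369, 0.0869]
ee_rot: [0.724, 0.69, 0.002, 0.002]
contact_force: [1.2, 9.0, 15.0]
width: 0.0203
finger_force: 59.9
37.4 [ 0.52991052 -0.33696559  0.08690288]
box 0.82 17550.0 [ 0.53028888 -0.33692338 -0.04807784] 0.1290359197810178
red [251 159  12  11 104] [256.7 164.2] (256.8, 164.1, 5.8) [ 0.5    -0.2891  0.1235] [ 0.5015 -0.2883  0.13  ]
red [ 301  231   42   45 1542] [321.5 252.8] (321.5, 253.0, 22.9) [ 0.5302 -0.3397  0.1235] [ 0.5303 -0.3365  0.13  ]
green [252 178  12  12 108] [257.7 183.1] [ 0.4882 -0.3078  0.077 ]
green [317 188   8  19 152] [320.5 197. ] [ 0.5307 -0.3197  0.077 ]
```

Ball at x 0.5303 against the marks at 0.530: upright. Release, rise and check.

```bash
python3 -m jog '[[[0,0,0],[0,0,0],-0.3],[[0,0,0],[0,0,0],0.3],[[0,0,0],[0,0,0],1],[[0,0,0],[0,0,0],1],[[0,0,0],[0,0,0],1],[[0,0,0],[0,0,0],1]]'
python3 -m jog '[[[0,0,0.8],[0,0,0],1],[[0,0,1],[0,0,0],1],[[0,0,1],[0,0,0],1],[[0,0,1],[0,0,0],1],[[0,0,1],[0,0,0],1],[[0,0.8,0],[0,0,0],1],[[0,0.8,0],[0,0,0],1],[[0,0,0],[0,0,0],1]]'
python3 -m jog '[[[0,0,0],[0,0,0],1],[[0,0,0],[0,0,0],1]]'
python3 lev.py
```

```text
time: 38.2
position: [0.5272, -0.337, 0.0829]
ee_rot: [0.724, 0.69, 0.0, -0.0]
contact_force: [-0.2, 0.1, 0.6]
width: 0.0855
finger_force: 0.0
time: 39.2
position: [0.5267, -0.2943, 0.2015]
ee_rot: [0.723, 0.691, -0.0, -0.001]
contact_force: [-0.4, 0.3, -0.4]
width: 0.0856
finger_force: 0.0
time: 39.45
position: [0.5271, -0.2971, 0.2024]
ee_rot: [0.724, 0.69, -0.0, -0.0]
contact_force: [-0.5, 0.7, 0.7]
width: 0.0851
finger_force: 0.0
39.5 [ 0.52711437 -0.29725824  0.20254421]
box 0.71 7954.0 [ 0.52991432 -0.33726121 -0.04743618] 0.04882633968850301
red [281 181   8   7  43] [284.3 184.1] (284.4, 184.2, 3.6) [ 0.4933 -0.2834  0.1235] [ 0.4942 -0.2821  0.13  ]
red [314 226  25  24 437] [326.2 237.8] (326.1, 238.1, 12.3) [ 0.5302 -0.3397  0.1235] [ 0.5302 -0.337   0.13  ]
green [281 193   8   7  44] [284.6 196. ] [ 0.4856 -0.3062  0.077 ]
green [324 201   4  11  42] [325.5 205.8] [ 0.5311 -0.3198  0.077 ]
```

```bash
python3 -c "
from bench import *
print(job_done())"
```

```text
the job is handed in; nothing more can be done
None
```

Job handed in at about 39.5 s: by my camera measurements, all four modules are in one row with connectors away from the robot (within about 1 mm), and the lever is upright at the green marks and released. I viewed 12 pictures, two over the limit of 10; no verdict came back.

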